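Lock the orbital shaker's drive for carrying

TASK

The orbital shaker, its platform already off, is to be carried to another bench, so its drive has to be locked. Turn the flywheel by its raised rim until the red engraved line on it faces the tip of the red pointer, then lift the locking pin with the red knob out of its wooden block and put it down through the brass-bushed hole of the flywheel into the frame below until it is fully home. Leave the pin in place and let go of it; do not let it fall over or onto the bench, and do not disturb the flask and the two sample bottles standing behind the stirrer.

Things in the scene. Friction and masses are not known exactly. Their poses are not given: they have to be found in the camera images.
- shaker: Orbital shaker with its platform off: fixed white casing 272 x 292 mm with an aluminium deck 60 mm above the bench. Origin under its middle, z up. The pointer stands on its -x side (which faces the robot, turned up to 0.3 rad). A steel flywheel on a vertical axis turns in the middle of the deck; four stubs near the deck's corners, 138 mm and more from the axis, stand 22 mm high
- wheel_axis (a point): Point on the flywheel's upright axis, level with the rim's top (110 mm above the bench). Inside the rim: six spokes and a brass bush, all 28 mm or more below the rim's top; a crescent counterweight and the hub, within 54 mm of the axis, 20 mm or more below it; an eccentric bearing, within 28 mm of the axis, 10 mm below it
- flywheel: The steel flywheel, origin on its axis at deck level, 50 mm below the rim's top; x and y turn with it, its -x side carries the red line. Its rim is an upright ring, outer radius 90 mm, wall 10 mm thick, free for 28 mm below its top inside and 46 mm outside: it can be pinched across its wall from above. It turns either way without end against light dry friction (0.15 N m) and stays where it is left
- mark (a point): The red engraved line, 4 mm wide, across the top and down the outside of the rim: this point is at the rim's outer top edge, 90 mm from the axis. The line goes on along one spoke towards the hub
- pointer_tip (a point): Tip of the fixed red arrow, at the height of the rim's top, 4.5 mm outside the rim. Arrow and post are up to 18 mm wide and reach 94 to 121 mm from the axis (foot 30 mm wide, 5 mm high), so fingers cannot hold the rim right there. Axes: x points along the arrow to the wheel's axis, y along the rim, z up
- lock_hole (a point): Centre of the upper mouth of the brass-bushed through hole of the flywheel: 14 mm in diameter, 18 mm long, on a spoke 45 mm from the axis, its mouth 28 mm below the rim's top (82 mm above the bench). Turns with the wheel; seen from above it lies 120 degrees clockwise round the wheel from the red line
- frame_bore (a point): Centre of the mouth of the fixed hole in the shaker's deck, 60 mm above the bench, 14 mm in diameter, upright, open below for more than 40 mm. It lies straight under the flywheel's lock hole when the red line faces the pointer. Axes as the shaker's, z up
- pin_block: Fixed wooden block in which the pin stands at the start: 64 mm (x) by 124 mm (y), 68 mm high, origin under its middle; the pin's hole is 14 mm wide, 30 mm from the middle towards -y. Four small steel screws stand on it 48 mm and more from the pin, 13 mm high
- pin_knob (a point): Centre of the locking pin's red knob, 32 mm in diameter, 40 mm tall, axis along the pin (z, up). Below it: a neck 14 mm in diameter, 24 mm long; a collar 24 mm in diameter, 6 mm thick; the shank (see pin_foot). The knob's centre is 110 mm above the foot, 50 mm above the collar's underside, 118 mm above the bench at the start. About 140 g
- pin_foot (a point): Centre of the end face of the locking pin's steel shank: shank 12 mm in diameter, 60 mm long below the collar, its last 6 mm coned to 6 mm in diameter. At the start the shank is down the block's hole, the collar on the block's top. Fully home, the collar rests on the flywheel's brass bush and this point is 38 mm below the frame bore's mouth
- flask_250: Conical glass flask, 82 mm wide, 143 mm tall, with a cotton plug; origin under its centre
- sample_1: White sample bottle with a blue cap, 51 mm wide, 100 mm tall; origin under its centre
- sample_2: White sample bottle with a blue cap, 51 mm wide, 100 mm tall; origin under its centre
Things that resemble listed ones, but are neither listed nor needed, are in the scene too. Of the things like the part that bears pin_knob, leave any that is green or orange; of the rest the larger one is meant.

How it is judged:
By the outcome, as a careful person would: the job done as asked, in the order asked, and still so for the second after the job is handed in, with the robot touching nothing.
It also fails if it takes over 72 s, if anything falls off the work surface, if the arm or the gripper's body presses on something with over 40 N, if the wrist force passes 120 N, or if a joint passes its speed limit or range.

ROBOT

A 6-joint arm with a two-finger parallel gripper is mounted at the origin on a cart in front of the work surface, level with it; the furniture and walls round the work are solid. World frame = base frame: x ahead of the robot, y to its left, z up, the work surface at z = 0. Lengths are in m, angles in rad, forces in N, time in s.
With the tool pointing down it reaches from about 0.25 to 0.775 m from the base axis. Payload 4 kg.
Tool frame: the origin (TCP) lies at the centre of the arm's flange, where the gripper is bolted on; the fingertips stand 199 mm ahead of it and the grasp point (between the pads) lies 180 mm ahead of it (robot.tcp_to_tips is the distance from the TCP to the fingertips, in m); z points along the fingers, y is the line along which they close (so a half turn about z gives the same grasp; the last joint's range is limited). The gripper opens to 94 mm and grips with 3 to 60 N. Pads are 16 mm wide; open, the fingers measure 119 mm over their backs; the gripper's body (75 mm by 177 mm) begins 78 mm behind the grasp point.
Start: joints at [-1.279, 0.087, 1.371, -0, 1.684, -0.103], TCP at [0.212, -0.508, 0.405] pointing down, gripper open.
Joint ranges: [-3.1, 3.1], [-0.76, 2.03], [0.27, 2.55], [-1.08, 4.22], [0.17, 2.65], [-2.57, 2.57]. Speed limits (rad/s): [2.79, 2.79, 3.14, 3.14, 3.14, 3.14].

INTERFACE

Orientations are given as [roll, pitch, yaw] about the fixed x, y, z axes, in that order (R = Rz(yaw) Ry(pitch) Rx(roll)).
In Python, from bench import telemetry, snapshot, ticket, robot gives the robot as it stands.
- The arm moves only by the tool apply_moves, never from a script. Its argument "moves" is a list that holds one entry, the list of rows, each a list of 5 numbers: the shift along the tool's x, y, z in units of 50 mm (1.0 is 50 mm), then the turn about the tool's z in units of 10 degrees (1.0 is 10 degrees), then the closure, from 0 (fully open) to 1 (shut). A call has 1 to 10 rows; each row is the pose to reach, as a shift and turn from the pose commanded when the call began, along the tool's axes at that moment; what a row does not reach only later rows make up. A row lasts 1/8 s, in which the tool goes at most 62.5 mm and 10.7 degrees, less where a joint would pass 70% of its speed; a pose out of reach is approached as far as the arm can. A call with a gripper value outside its range is refused whole. The fingers move at their own pace and stop on an object; the grip force is fixed at half the most. Time passes only in rows, so rows that repeat a pose let the fingers close. It gives the time, the measured TCP pose, the force, the opening and the grip force at its end, in the units of the state.
- telemetry.get_obs(): the state, without advancing time (a new reading comes with each control period).
- snapshot(name): name is "scene" or "top" or "wrist"; returns a dict with "image" (400x640x3 uint8, red, green, blue), "fovy" (degrees; the focal length in pixels is half the picture's height over the tangent of half this angle, whatever the lens; pixels are square), "cx", "cy" (the principal point, pixels), "D" ([k1, k2, p1, p2, k3] as OpenCV has them; the pictures are not rectified), "R" (3x3) and "t" (3): a world point X has camera coordinates R X + t. Camera axes: x right, y down, z forward; pixel columns grow to the right and rows downward; lengths in m; the calibration is good to about 2 mm. A picture is of the moment at which its call begins. There is no depth.
- ticket.close_job(): hands the job in; it is judged then, once.
The state is a dict: "time": time; "joint_positions": joint angles; "qvel": joint speeds; "joint_torque": joint torques, N m; "tool_pos": TCP position; "ee_rot": TCP orientation; "wrist_force": force on the tool from outside, world axes, zero at the start; "wrist_torque": the same for the moment, N m; "width": finger opening in m; "finger_force": force on a finger pad.
Only numpy, scipy, OpenCV 4.12 (cv2) and the standard library are available. Lean on these libraries where they do the work, as an engineer would, in place of code of your own. Each camera call takes 0.05 s, during which the arm holds its last target. There are 200 camera calls.

## Working session

There is one attempt and no reset: what is moved stays moved. The work goes in short steps, Python scripts to look and compute and a tool call to move; the robot and the scene stay as the last step left them, time stands still between calls to the robot, and variables do not carry over. Pictures are saved under pics/ and viewed, at most 10 in all, crops included, and the job is handed in when it is done.

Besides the shell and the picture viewer there is one more tool, called after ">>>" by a JSON object that holds its "method" and its "body". apply_moves: Moves the arm, as the interface text tells. Its arguments: {"type":"object","properties":{"moves":{"type":"array","items":{"type":"array","items":{"type":"array","items":{"type":"number"}}}}},"required":["moves"]}

```bash
mkdir -p pics; ls
cat > h.py <<'E'
import numpy as np, cv2
from bench import telemetry, snapshot, ticket, robot
def K(s):
    f=200/np.tan(np.radians(s["fovy"])/2); return np.array([[f,0,s["cx"]],[0,f,s["cy"]],[0,0,1]])
def snap(n,f=None):
    s=snapshot(n)
    if f: cv2.imwrite("pics/"+f,s["image"][:,:,::-1])
    return s
def ray(s,uv):
    p=cv2.undistortPoints(np.array([[uv]],float),K(s),np.array(s["D"],float))[0,0]
    R=np.array(s["R"]);t=np.array(s["t"]); return -R.T@t, R.T@np.array([p[0],p[1],1])
def onz(s,uv,z):
    o,d=ray(s,uv); return o+d*(z-o[2])/d[2]
def proj(s,X):
    p,_=cv2.projectPoints(np.array(X,float).reshape(-1,1,3),cv2.Rodrigues(np.array(s["R"],float))[0],np.array(s["t"],float),K(s),np.array(s["D"],float)); return p[:,0]
E
python3 - <<'E'
from h import *
a=snap("scene","s1.png");b=snap("top","t1.png")
for s in(a,b): print(s["fovy"],s["D"],-np.array(s["R"]).T@s["t"])
print({k:np.round(v,4) for k,v in telemetry.get_obs().items()})
E
```

```text
pics
54.188742785213115 [-0.07706787  0.          0.          0.          0.        ] [0.26553011 0.31609813 0.75614856]
49.26402952576119 [-0.1051706  0.         0.         0.         0.       ] [ 0.44140141 -0.08910244  1.14999848]
{'time': np.float64(0.1), 'joint_positions': array([-1.2791,  0.0879,  1.372 , -0.    ,  1.6836, -0.1031]), 'qvel': array([ 0.0008, -0.0022, -0.0029, -0.0023,  0.0008, -0.0011]), 'joint_torque': array([ 1.90000e-03, -3.41250e+01, -3.03302e+01,  7.19000e-02,
        3.04000e-02, -1.00000e-04]), 'tool_pos': array([ 0.2115, -0.5076,  0.4036]), 'ee_rot': array([-3.1396e+00, -2.0000e-04,  3.9480e-01]), 'wrist_force': array([0.4404, 0.0566, 0.2036]), 'wrist_torque': array([-0.0506, -0.0334,  0.0175]), 'finger_force': np.float64(0.0), 'width': np.float64(0.0939)}
```

View pics/s1.png

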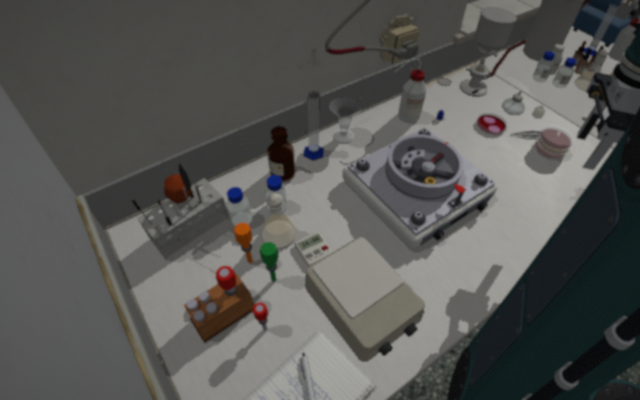

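View pics/t1.png

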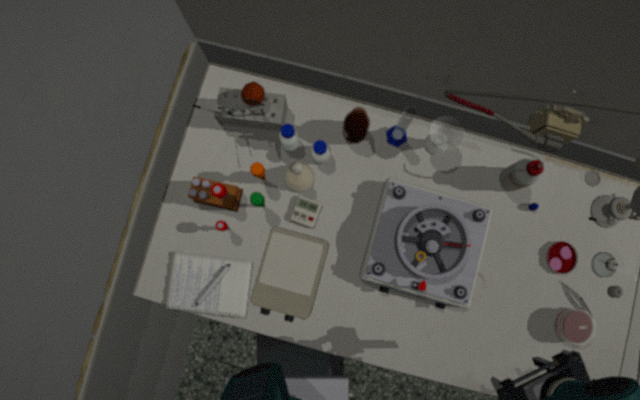

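Top view: the red-knobbed pins are at (218,190), standing in the wooden block, and at (221,226), smaller and standing on the bench. Green is at (257,200) and orange at (258,170). The larger red one in the block fits. The wheel is near (432,245), with the red line towards about (465,245), the pointer at (421,286) and the brass bush at (421,257).

Run:
```python
from h import *
im=cv2.imread("pics/t1.png")
a=cv2.resize(im[170:320,350:510],None,fx=3.7,fy=3.7,interpolation=cv2.INTER_CUBIC)
b=cv2.resize(im[155:245,180:275],None,fx=2.1,fy=2.1,interpolation=cv2.INTER_CUBIC)
c=np.zeros((555,800,3),np.uint8);c[:a.shape[0],:a.shape[1]]=a;c[:b.shape[0],595:595+b.shape[1]]=b
cv2.imwrite("pics/c1.png",c)
s=snap("top");p=s["image"].astype(int)
m=((p[:,:,0]>90)&(p[:,:,1]<0.5*p[:,:,0])&(p[:,:,2]<0.5*p[:,:,0])).astype(np.uint8)
n,l,st,ce=cv2.connectedComponentsWithStats(m)
for i in range(1,n):
    if st[i,4]>4: print(st[i],ce[i].round(1),[onz(s,ce[i],z)[:2].round(3) for z in(.11,.138)])
print("wheel",onz(s,(432,243),.11),"base px",proj(s,[[0,0,0],[.6,0,0]]))
```

```text
[251 163  13  13 127] [257.3 169.3] [array([0.669, 0.069]), array([0.663, 0.065])]
[211 183  16  14 127] [218.4 189.2] [array([0.62 , 0.163]), array([0.615, 0.156])]
[216 221  11   9  57] [221.3 225.3] [array([0.532, 0.152]), array([0.529, 0.146])]
[419 281   7   9  53] [422.2 285.4] [array([ 0.392, -0.328]), array([ 0.394, -0.322])]
wheel [ 0.49273827 -0.35374947  0.11      ] base px [[285.48889324 436.74182667]
 [288.52445008 203.92981266]]
```

View pics/c1.png

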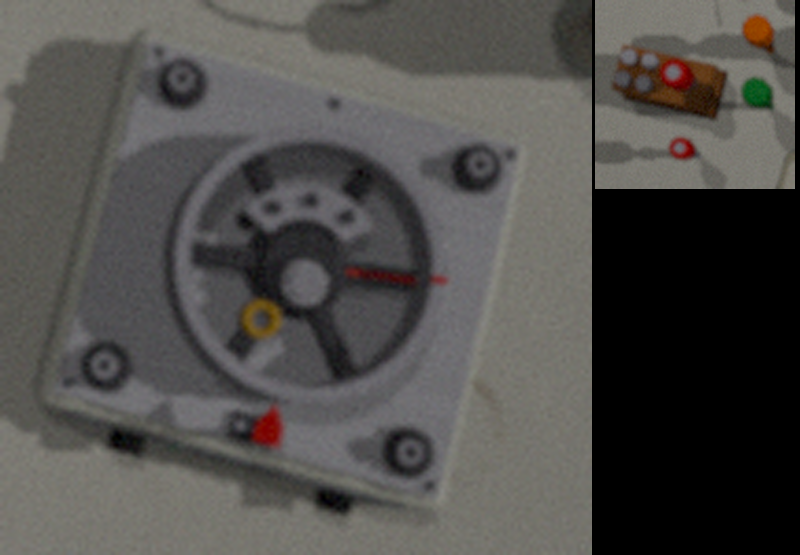

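The enlarged crop confirms it: the larger red knob is the one in the wooden block, and the small red one stands on the bench. On the wheel, the red line points right, the bush is lower left and the pointer is at the bottom.

```bash
cat >> h.py <<'E'
def plan(x,y,z,yawdeg,cmd=None):
    o=telemetry.get_obs(); p=np.array(o["tool_pos"]);yw=o["ee_rot"][2]
    if cmd is not None: p=np.array(cmd[:3]);yw=np.radians(cmd[3])
    d=np.array([x,y,z])-p
    ax=np.array([np.cos(yw),np.sin(yw),0]);ay=np.array([np.sin(yw),-np.cos(yw),0])
    dy=(yawdeg-np.degrees(yw)+180)%360-180
    return np.round([d@ax/.05,d@ay/.05,-d[2]/.05,-dy/10],3)  # tool z down: turn sign flips
E
python3 - <<'E'
from h import *
s=snap("top")
c=onz(s,(431.6,242.7),.11);print("c",c)
f=lambda x,y:(350+x/3.7,170+y/3.7)
ang=lambda P:np.degrees(np.arctan2(*(P-c)[[1,0]]))
for n,q,z in(("tip",f(273,405),.11),("m1",f(347,271),.082),("m2",f(414,279),.082),("mtop",f(430,280),.11),("bush",f(262,318),.082)):
    P=onz(s,q,z);print(n,P.round(3),ang(P).round(1),np.hypot(*(P-c)[:2]).round(3))
print(plan(c[0]+.085*np.cos(np.radians(-20)),c[1]+.085*np.sin(np.radians(-20)),.42,70))
E
```

```text
c [ 0.49345584 -0.35279123  0.11      ]
tip [ 0.406 -0.332  0.11 ] 166.7 0.09
m1 [ 0.494 -0.39   0.082] -89.8 0.038
m2 [ 0.488 -0.436  0.082] -93.6 0.083
mtop [ 0.486 -0.438  0.11 ] -94.8 0.085
bush [ 0.462 -0.332  0.082] 146.7 0.037
[ 7.647  0.462 -0.321 -4.738]
```

>>> {"method": "apply_moves", "body": {"moves": [[[1.1,0.07,-0.05,-0.7,0],[2.2,0.13,-0.1,-1.4,0],[3.3,0.2,-0.15,-2.1,0],[4.4,0.26,-0.2,-2.8,0],[5.5,0.33,-0.25,-3.4,0],[6.6,0.4,-0.3,-4.1,0],[7.65,0.46,-0.32,-4.74,0.68],[7.65,0.46,-0.32,-4.74,0.68]]]}}

```text
time: 1.2
tool_pos: [0.5766, -0.3798, 0.4185]
ee_rot: [-3.14, -0.001, 1.227]
wrist_force: [-0.2, -0.6, -0.3]
width: 0.0776
finger_force: 0.0
```

Run:
```python
from h import *
s=snap("wrist","w1.png");print(s["fovy"],-np.array(s["R"]).T@s["t"])
o=telemetry.get_obs();print(o["tool_pos"],o["ee_rot"],o["width"],o["time"],o["qvel"].round(3))
```

```text
61.67550169865515 [ 0.5993956  -0.31825137  0.39876989]
[ 0.57486416 -0.38093268  0.41914038] [-3.13928232e+00 -2.61231727e-04  1.22408959e+00] 0.0733036756452962 1.25 [-0.043 -0.036  0.024 -0.012  0.003  0.002]
```

View pics/w1.png

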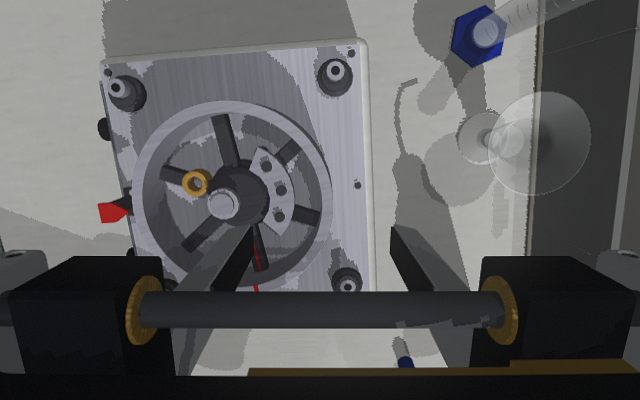

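The wrist view shows the wheel at about (230,195), the pointer tip at (130,209), the bush at (195,184) and the red line at (256,285).

Run:
```python
from h import *
im=cv2.imread("pics/w1.png")
cv2.imwrite("pics/c2.png",cv2.resize(im[90:295,95:345],None,fx=2.9,fy=2.9,interpolation=cv2.INTER_CUBIC))
```

```text
(no output)
```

View pics/c2.png

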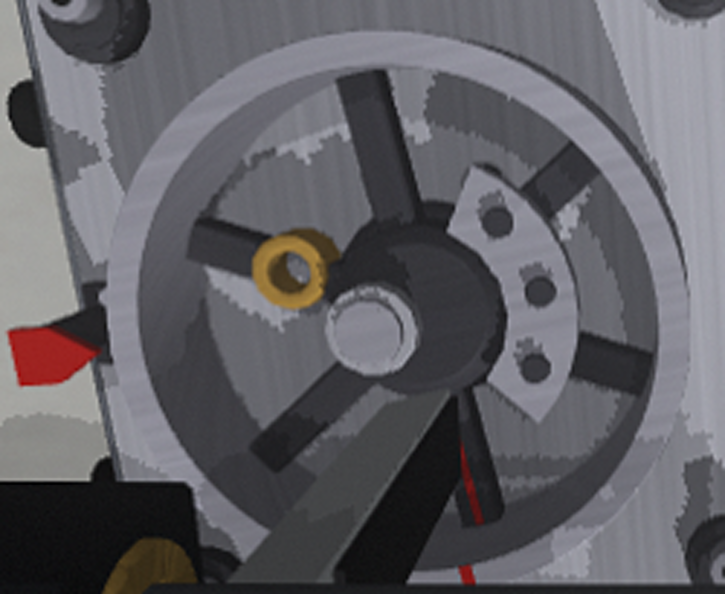

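Run:
```python
from h import *
from scipy.optimize import least_squares
s=snap("wrist")
f=lambda x,y:(95+x/2.9-.5,90+y/2.9-.5)
P=np.array([onz(s,f(*q),.11)[:2] for q in((107,300),(375,31),(180,125),(590,110),(688,300),(130,200))])
r=least_squares(lambda v:np.hypot(*(P-v[:2]).T)-v[2],[.49,-.35,.09]);print(r.x,r.fun.round(4))
r2=least_squares(lambda v:np.hypot(*(P-v[:2]).T)-.09,[.49,-.35]);c=r2.x;print(c,r2.fun.round(4))
ang=lambda P:(np.degrees(np.arctan2(*(P[:2]-c)[::-1])).round(1),np.hypot(*(P[:2]-c)).round(4))
for n,q,z in(("tip",(101,351),.11),("bush",(288,271),.082),("m1",(463,450),.082),("m2",(478,520),.082),("mt",(466,570),.11)):
    X=onz(s,f(*q),z);print(n,X.round(4),ang(X))
t=np.radians(-20);print(plan(c[0]+.085*np.cos(t),c[1]+.085*np.sin(t),.289,70))
```

```text
[ 0.49782368 -0.36173276  0.08955094] [ 0.0009  0.0005 -0.0011  0.0005 -0.0005 -0.0003]
[ 0.49765648 -0.36231807] [ 0.0006  0.0007 -0.0011  0.0005 -0.0009 -0.0005]
tip [ 0.4078 -0.3348  0.11  ] (np.float64(163.0), np.float64(0.094))
bush [ 0.4614 -0.3328  0.082 ] (np.float64(140.8), np.float64(0.0467))
m1 [ 0.4922 -0.411   0.082 ] (np.float64(-96.3), np.float64(0.049))
m2 [ 0.4872 -0.4371  0.082 ] (np.float64(-98.0), np.float64(0.0755))
mt [ 0.4865 -0.4418  0.11  ] (np.float64(-98.0), np.float64(0.0802))
[-1.560e-01  1.380e-01  2.615e+00  2.000e-03]
```

>>> {"method": "apply_moves", "body": {"moves": [[[-0.16,0.14,0.0,0,0.68],[-0.16,0.14,0.9,0,0.68],[-0.16,0.14,1.7,0,0.68],[-0.16,0.14,2.2,0,0.68],[-0.16,0.14,2.5,0,0.68],[-0.16,0.14,2.61,0,0.68],[-0.16,0.14,2.61,0,0.68]]]}}

```text
time: 2.17
tool_pos: [0.5772, -0.3923, 0.2911]
ee_rot: [3.14, 0.001, 1.221]
wrist_force: [0.1, -0.2, 0.9]
width: 0.0302
finger_force: 0.0
```

>>> {"method": "apply_moves", "body": {"moves": [[[0,0,0,0,1],[0,0,0,0,1],[0,0,0,0,1],[0,0,0,0,1],[0,0,0,0,1]]]}}

```text
time: 2.8
tool_pos: [0.5772, -0.3917, 0.2914]
ee_rot: [3.141, 0.001, 1.222]
wrist_force: [-2.7, 1.9, 4.8]
width: 0.0101
finger_force: 29.4
```

Run:
```python
from h import *
o=telemetry.get_obs();print({k:np.round(o[k],4) for k in("tool_pos","ee_rot","width","finger_force","wrist_force","wrist_torque","time")})
# arc rows: relative to current tool frame; centre fixed; yaw from 70
c=np.array([.4977,-.3623]);r=.085;y0=np.radians(70)
ax=np.array([np.cos(y0),np.sin(y0)]);ay=np.array([np.sin(y0),-np.cos(y0)])
g=lambda t:r*np.array([np.cos(t),np.sin(t)])
for a in range(10,101,10):
    d=g(np.radians(-20-a))-g(np.radians(-20));print((d@ax/.05).round(3),(d@ay/.05).round(3),0,a/10)
```

```text
{'tool_pos': array([ 0.5772, -0.3917,  0.2914]), 'ee_rot': array([3.1411e+00, 6.0000e-04, 1.2221e+00]), 'width': np.float64(0.0101), 'finger_force': np.float64(29.3832), 'wrist_force': array([-2.6835,  1.8615,  4.8099]), 'wrist_torque': array([ 0.1706,  0.6138, -0.0106]), 'time': np.float64(2.8)}
-0.295 -0.026 0 1.0
-0.581 -0.103 0 2.0
-0.85 -0.228 0 3.0
-1.093 -0.398 0 4.0
-1.302 -0.607 0 5.0
-1.472 -0.85 0 6.0
-1.597 -1.119 0 7.0
-1.674 -1.405 0 8.0
-1.7 -1.7 0 9.0
-1.674 -1.995 0 10.0
```

>>> {"method": "apply_moves", "body": {"moves": [[[-0.148,-0.006,0,0.5,1],[-0.295,-0.026,0,1,1],[-0.44,-0.058,0,1.5,1],[-0.581,-0.103,0,2,1],[-0.718,-0.159,0,2.5,1],[-0.85,-0.228,0,3,1],[-0.975,-0.307,0,3.5,1],[-1.093,-0.398,0,4,1],[-1.202,-0.498,0,4.5,1],[-1.302,-0.607,0,5,1]]]}}

```text
time: 4.05
tool_pos: [0.5264, -0.4407, 0.2913]
ee_rot: [-3.136, -0.001, 0.349]
wrist_force: [-5.0, 8.6, 7.1]
width: 0.0104
finger_force: 29.7
```

>>> {"method": "apply_moves", "body": {"moves": [[[-0.148,-0.006,0,0.5,1],[-0.295,-0.026,0,1,1],[-0.44,-0.058,0,1.5,1],[-0.581,-0.103,0,2,1],[-0.718,-0.159,0,2.5,1],[-0.85,-0.228,0,3,1],[-0.975,-0.307,0,3.5,1],[-1.093,-0.398,0,4,1],[-1.18,-0.478,0,4.4,1],[-1.18,-0.478,0,4.4,1]]]}}

```text
time: 5.3
tool_pos: [0.4633, -0.4379, 0.2913]
ee_rot: [-3.136, 0.002, -0.416]
wrist_force: [-2.5, 9.2, 8.4]
width: 0.0102
finger_force: 30.6
```

Run:
```python
from h import *
o=telemetry.get_obs();print({k:np.round(o[k],4) for k in("tool_pos","ee_rot","width","finger_force","wrist_force","wrist_torque","time")})
s=snap("wrist","w2.png");im=cv2.imread("pics/w2.png")
```

```text
{'tool_pos': array([ 0.4633, -0.4379,  0.2913]), 'ee_rot': array([-3.1359e+00,  1.9000e-03, -4.1610e-01]), 'width': np.float64(0.0102), 'finger_force': np.float64(30.5975), 'wrist_force': array([-2.4964,  9.2159,  8.4221]), 'wrist_torque': array([1.7584, 0.4258, 0.386 ]), 'time': np.float64(5.3)}
```

View pics/w2.png

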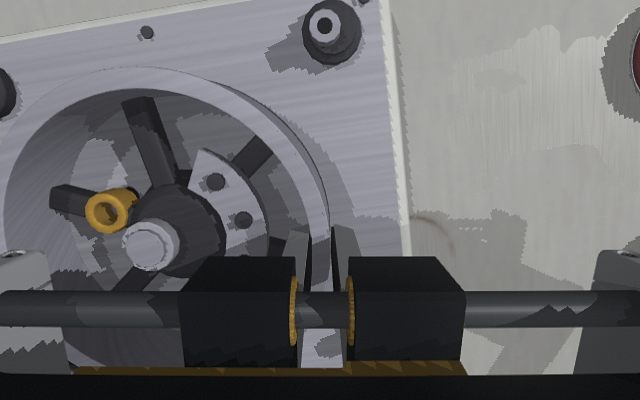

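The wrist view shows the rim still pinched and the bush's mouth at about (106,211).

Run:
```python
from h import *
s=snap("wrist");X=onz(s,(106,211.5),.082);c=np.array([.4977,-.3623]);d=X[:2]-c
print(X,np.degrees(np.arctan2(d[1],d[0])),np.hypot(*d))
# circle fit from this view, top outer edge
from scipy.optimize import least_squares
P=np.array([onz(s,q,.11)[:2] for q in((3,213),(130,66),(60,96),(200,82),(329,215))])
r=least_squares(lambda v:np.hypot(*(P-v[:2]).T)-.09,[.49,-.35]);print(r.x,r.fun.round(4))
```

```text
[ 0.52796711 -0.32598839  0.082     ] 50.18750925688073 0.04727188712168174
[ 0.49422408 -0.36336904] [-0.0042  0.0029  0.0003 -0.0012 -0.0034]
```

>>> {"method": "apply_moves", "body": {"moves": [[[-0.075,-0.002,0,0.25,1],[-0.148,-0.006,0,0.5,1],[-0.148,-0.006,0,0.5,1],[-0.148,-0.006,0,0.5,0.68],[-0.148,-0.006,0,0.5,0.68],[-0.148,-0.006,0,0.5,0.68],[-0.148,-0.006,-1.0,0.5,0.68],[-0.148,-0.006,-2.0,0.5,0.68],[-0.148,-0.006,-2.6,0.5,0.68],[-0.148,-0.006,-2.6,0.5,0.68]]]}}

```text
time: 6.65
tool_pos: [0.4563, -0.4374, 0.4237]
ee_rot: [3.139, -0.007, -0.506]
wrist_force: [0.6, 0.5, -0.4]
width: 0.0302
finger_force: 0.0
```

Run:
```python
from h import *
o=telemetry.get_obs();print({k:np.round(o[k],4) for k in("tool_pos","ee_rot","width","time")})
c=np.array([.4977,-.3623,.11]);t=np.radians(163)
# pose so that camera (67mm ahead in tool x, at yaw) sits above centre: yaw 30
for yaw in(20,):
    a=np.radians(yaw);print(plan(c[0]-.09*np.cos(a)-0.03,c[1]-.09*np.sin(a),.42,yaw))
```

```text
{'tool_pos': array([ 0.4563, -0.4374,  0.4237]), 'ee_rot': array([ 3.139 , -0.0069, -0.5062]), 'width': np.float64(0.0302), 'time': np.float64(6.65)}
[-1.71  -0.065  0.073 -4.9  ]
```

>>> {"method": "apply_moves", "body": {"moves": [[[-0.35,-0.02,0,-1,0.68],[-0.7,-0.03,0,-2,0.68],[-1.05,-0.05,0,-3,0.68],[-1.4,-0.06,0,-4,0.68],[-1.71,-0.065,0,-4.9,0.68],[-1.71,-0.065,0,-4.9,0.68],[-1.71,-0.065,0,-4.9,0.68]]]}}

```text
time: 7.52
tool_pos: [0.3833, -0.393, 0.4187]
ee_rot: [-3.14, 0.0, 0.347]
wrist_force: [0.7, -0.1, 0.3]
width: 0.0298
finger_force: 0.0
```

Run:
```python
from h import *
o=telemetry.get_obs();print({k:np.round(o[k],4) for k in("tool_pos","ee_rot","width","time")})
s=snap("wrist","w3.png")
p=proj(s,[[.4977,-.3623,.11],[.4078,-.3348,.11]]);print(p)
im=cv2.imread("pics/w3.png");u,v=p.mean(0).astype(int)
x0,y0=max(0,u-130),max(0,v-105);print(x0,y0)
cv2.imwrite("pics/c3.png",cv2.resize(im[y0:y0+198,x0:x0+265],None,fx=3,fy=3,interpolation=cv2.INTER_CUBIC))
```

```text
{'tool_pos': array([ 0.3833, -0.393 ,  0.4187]), 'ee_rot': array([-3.1399e+00,  5.0000e-04,  3.4710e-01]), 'width': np.float64(0.0298), 'time': np.float64(7.525)}
[[333.56532088  54.44285631]
 [266.85089925 148.22054326]]
170 0
```

View pics/c3.png

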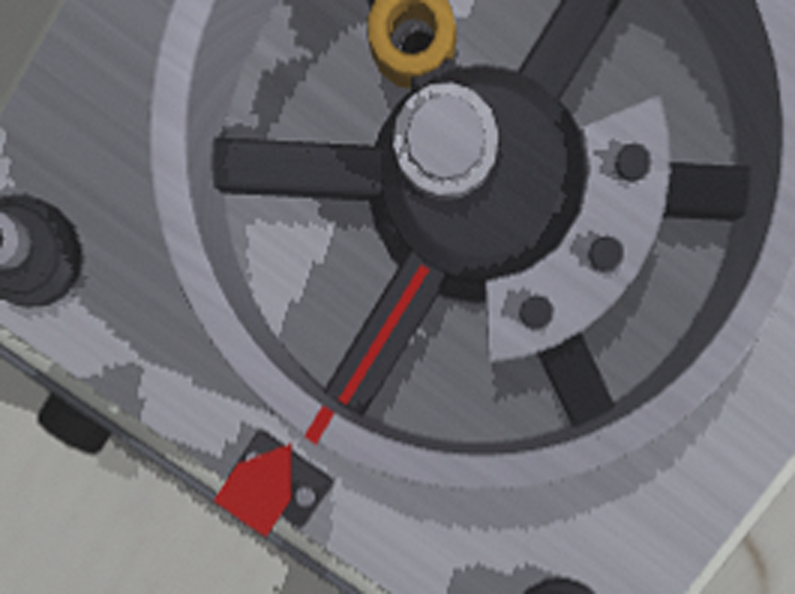

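The crop shows the red line's outer end at (312,441) and the pointer tip at (290,446), so a small angle remains.

Run:
```python
from h import *
s=snap("wrist");f=lambda x,y:(170+x/3-.33,y/3-.33)
W=lambda q,z=.11:onz(s,f(*q),z)[:2]
tip,b,mo,mi,bu=W((290,446)),W((243,515)),W((312,441)),W((329,409)),W((412,39),.082)
print(tip,mo,mi,bu)
c=np.array([.4977,-.3623]);A=lambda d:np.degrees(np.arctan2(d[1],d[0])).round(1)
for c in (c,np.array([.4977,-.3623])+tip-np.array([.4078,-.3348])):
    print(A(tip-c),A(mo-c),A(mi-c),A(bu-c),[np.hypot(*(q-c)).round(4) for q in(tip,mo,mi,bu)])
print("arrow dir",A(tip-b),"line",A(mo-mi))
from scipy.optimize import least_squares
P=np.array([W(q) for q in((152,130),(200,300),(312,441),(400,479),(480,488),(170,40))])
r=least_squares(lambda v:np.hypot(*(P-v[:2]).T)-.09,[.49,-.35]);print(r.x,r.fun.round(4));c=r.x
print(A(tip-c),A(mo-c),A(mi-c),A(bu-c),[np.hypot(*(q-c)).round(4) for q in(tip,mo,mi,bu)])
```

```text
[ 0.40767143 -0.33451281] [ 0.41116236 -0.33998479] [ 0.42135416 -0.34171254] [ 0.52691096 -0.32811866]
162.8 165.5 164.9 49.5 [np.float64(0.0942), np.float64(0.0894), np.float64(0.0791), np.float64(0.045)]
163.0 165.7 165.1 49.1 [np.float64(0.094), np.float64(0.0892), np.float64(0.0789), np.float64(0.0448)]
arrow dir -15.9 line 170.4
[ 0.49967968 -0.3615776 ] [ 0.0011 -0.0015  0.0011  0.0004 -0.0007 -0.0005]
163.6 166.3 165.8 50.9 [np.float64(0.0959), np.float64(0.0911), np.float64(0.0808), np.float64(0.0431)]
```

Run:
```python
from h import *
t=np.radians(-70);print(plan(.4977+.085*np.cos(t),-.3605+.085*np.sin(t),.290,20))
```

```text
[ 2.371  1.868  2.586 -0.005]
```

>>> {"method": "apply_moves", "body": {"moves": [[[0.8,0.62,0,0,0.68],[1.6,1.25,0,0,0.68],[2.37,1.87,0,0,0.68],[2.37,1.87,0.4,0,0.68],[2.37,1.87,1.2,0,0.68],[2.37,1.87,2.0,0,0.68],[2.37,1.87,2.4,0,0.68],[2.37,1.87,2.58,0,0.68],[2.37,1.87,2.58,0,0.68]]]}}

```text
time: 8.75
tool_pos: [0.5266, -0.4402, 0.2917]
ee_rot: [3.141, -0.0, 0.349]
wrist_force: [0.5, 0.0, -0.2]
width: 0.03
finger_force: 0.0
```

>>> {"method": "apply_moves", "body": {"moves": [[[0,0,0,0,1],[0,0,0,0,1],[0,0,0,0,1],[0,0,0,0,1],[-0.037,0,0,0.12,1],[-0.074,-0.002,0,0.25,1],[-0.074,-0.002,0,0.25,1],[-0.074,-0.002,0,0.25,0.68],[-0.074,-0.002,0,0.25,0.68],[-0.074,-0.002,0,0.25,0.68]]]}}

```text
time: 10.0
tool_pos: [0.5226, -0.4416, 0.2906]
ee_rot: [-3.141, 0.001, 0.305]
wrist_force: [-0.6, -0.5, -0.4]
width: 0.0294
finger_force: 0.0
```

Run:
```python
from h import *
a=np.radians(20)
print(telemetry.get_obs()["tool_pos"],plan(.4977-.085*np.cos(a)-.0,-.3623-.085*np.sin(a),.42,20))
```

```text
[ 0.52262613 -0.44155286  0.29059064] [-1.697 -1.587 -2.588 -0.25 ]
```

>>> {"method": "apply_moves", "body": {"moves": [[[0,0,-0.8,0,0.6],[0,0,-1.6,0,0.6],[-0.6,-0.5,-2.4,0,0.6],[-1.3,-1.0,-2.6,-0.25,0.4],[-2.0,-1.59,-2.6,-0.25,0.2],[-2.0,-1.59,-2.6,-0.25,0.2],[-2.0,-1.59,-2.6,-0.25,0.2]]]}}

```text
time: 10.88
tool_pos: [0.4038, -0.3958, 0.4213]
ee_rot: [3.141, -0.0, 0.349]
wrist_force: [-0.6, -0.0, 0.1]
width: 0.0733
finger_force: 0.0
```

Run:
```python
from h import *
s=snap("wrist","w4.png")
p=proj(s,[[.4977,-.3623,.11],[.4078,-.3348,.11]]);print(p)
im=cv2.imread("pics/w4.png");u,v=p.mean(0).astype(int)
x0,y0=max(0,u-130),max(0,v-105);print(x0,y0)
cv2.imwrite("pics/c4.png",cv2.resize(im[y0:y0+198,x0:x0+265],None,fx=3,fy=3,interpolation=cv2.INTER_CUBIC))
```

```text
[[320.78112553  79.04076188]
 [256.13047424 169.25255452]]
158 19
```

View pics/c4.png

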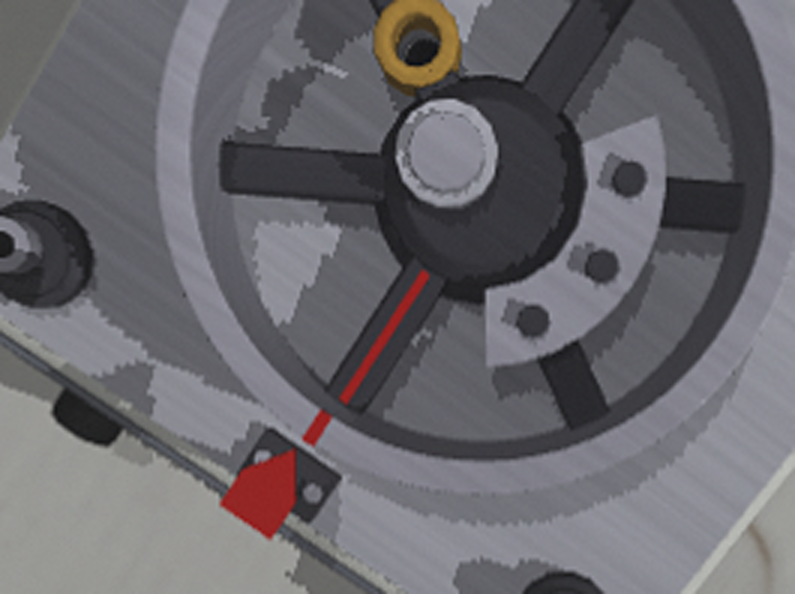

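The crop shows the mark's outer end at (308,441) almost opposite the tip at (294,449). The bush mouth is at about (417,43).

Run:
```python
from h import *
s=snap("wrist");f=lambda x,y:(158+x/3-.33,19+y/3-.33)
W=lambda q,z=.11:onz(s,f(*q),z)[:2]
A=lambda d:np.degrees(np.arctan2(d[1],d[0])).round(1)
tip,mo,mi,bu=W((294,449)),W((309,441)),W((325,413)),W((417,43),.082)
im=s["image"].astype(int);R,G,B=im[...,0],im[...,1],im[...,2]
m=((R>100)&(G<.45*R)&(B<.45*R)).astype(np.uint8);n,l,st,ce=cv2.connectedComponentsWithStats(m)
for i in range(1,n):
  if st[i,4]>15:
    v,u=np.nonzero(l==i);print(st[i],"top px",[(u[v==k].mean().round(1),k) for k in(v.min(),v.min()+1)],"bot",[(u[v==k].mean().round(1),k) for k in(v.max()-1,v.max())])
o=((R>120)&(G>.5*R)&(G<.85*R)&(B<.45*R)).astype(np.uint8);v,u=np.nonzero(o);print("brass bbox",u.min(),u.max(),v.min(),v.max())
for c in([.4977,-.3623],[.4977,-.3605]):
    c=np.array(c);print([(A(q-c),np.hypot(*(q-c)).round(4)) for q in(tip,mo,mi,bu)])
```

```text
[271 110  30  44 171] top px [(np.float64(299.0), np.int64(110)), (np.float64(298.5), np.int64(111))] bot [(np.float64(272.0), np.int64(152)), (np.float64(273.0), np.int64(153))]
[259 156   9  12  50] top px [(np.float64(265.0), np.int64(156)), (np.float64(265.0), np.int64(157))] bot [(np.float64(261.0), np.int64(166)), (np.float64(261.5), np.int64(167))]
[231 169  25  30 451] top px [(np.float64(255.0), np.int64(169)), (np.float64(253.5), np.int64(170))] bot [(np.float64(247.0), np.int64(197)), (np.float64(247.0), np.int64(198))]
brass bbox 283 310 18 47
[(np.float64(162.5), np.float64(0.0932)), (np.float64(163.9), np.float64(0.0887)), (np.float64(163.3), np.float64(0.0792)), (np.float64(46.7), np.float64(0.0471))]
[(np.float64(163.6), np.float64(0.0927)), (np.float64(165.0), np.float64(0.0882)), (np.float64(164.5), np.float64(0.0787)), (np.float64(45.1), np.float64(0.0458))]
```

Run:
```python
from h import *
s=snap("wrist");A=lambda d:np.degrees(np.arctan2(d[1],d[0])).round(2)
c=np.array([.4977,-.3614])
im=s["image"].astype(int);R,G,B=im[...,0],im[...,1],im[...,2]
m=((R>100)&(G<.45*R)&(B<.45*R)).astype(np.uint8);n,l,st,ce=cv2.connectedComponentsWithStats(m)
for i in range(1,n):
  if st[i,4]>15:
    v,u=np.nonzero(l==i);z=.082 if st[i,4]>100 and st[i,1]<130 else .11
    P=np.array([onz(s,q,z)[:2]-c for q in zip(u,v)]);k=np.argsort(np.hypot(*P.T))
    print(st[i],"centroid ang",A(P.mean(0)),"innermost",A(P[k[:6]].mean(0)))
t=np.radians(-70);print(plan(.4977+.085*np.cos(t),-.3605+.085*np.sin(t),.290,20))
```

```text
[271 110  30  44 170] centroid ang 163.42 innermost 162.18
[259 156   9  12  51] centroid ang 164.22 innermost 164.28
[231 170  25  29 446] centroid ang 163.2 innermost 163.13
[1.993 1.672 2.618 0.005]
```

>>> {"method": "apply_moves", "body": {"moves": [[[0.7,0.56,0,0,0.68],[1.4,1.12,0,0,0.68],[1.99,1.67,0,0,0.68],[1.99,1.67,0.4,0,0.68],[1.99,1.67,1.2,0,0.68],[1.99,1.67,2.0,0,0.68],[1.99,1.67,2.4,0,0.68],[1.99,1.67,2.6,0,0.68],[1.99,1.67,2.6,0,0.68]]]}}

```text
time: 12.15
tool_pos: [0.526, -0.4401, 0.2915]
ee_rot: [3.141, -0.0, 0.35]
wrist_force: [0.7, -0.2, -0.6]
width: 0.0299
finger_force: 0.0
```

>>> {"method": "apply_moves", "body": {"moves": [[[0,0,0,0,1],[0,0,0,0,1],[0,0,0,0,1],[0,0,0,0,1],[-0.03,0,0,0.1,1],[-0.05,-0.001,0,0.17,1],[-0.05,-0.001,0,0.17,1],[-0.05,-0.001,0,0.17,1],[-0.05,-0.001,0,0.17,1],[-0.05,-0.001,0,0.17,1]]]}}

```text
time: 13.4
tool_pos: [0.5244, -0.4398, 0.293]
ee_rot: [3.14, -0.004, 0.321]
wrist_force: [2.9, 4.4, 5.8]
width: 0.0102
finger_force: 29.7
```

>>> {"method": "apply_moves", "body": {"moves": [[[0,0,0,0,0.68],[0,0,0,0,0.68],[0,0,0,0,0.68],[0,0,-1.0,0,0.68],[0,0,-2.0,0,0.6],[-0.7,-0.55,-2.6,0,0.4],[-1.4,-1.1,-2.6,-0.1,0.2],[-1.95,-1.67,-2.6,-0.17,0.2],[-1.95,-1.67,-2.6,-0.17,0.2],[-1.95,-1.67,-2.6,-0.17,0.2]]]}}

```text
time: 14.65
tool_pos: [0.4046, -0.3924, 0.4213]
ee_rot: [3.141, -0.0, 0.349]
wrist_force: [-0.9, -0.4, -0.1]
width: 0.0746
finger_force: 0.0
```

```bash
cat > ang.py <<'E'
from h import *
s=snap("wrist");A=lambda d:np.degrees(np.arctan2(d[1],d[0])).round(2)
c=np.array([.4977,-.3614])
im=s["image"].astype(int);R,G,B=im[...,0],im[...,1],im[...,2]
m=((R>100)&(G<.45*R)&(B<.45*R)).astype(np.uint8);n,l,st,ce=cv2.connectedComponentsWithStats(m)
for i in range(1,n):
  if st[i,4]>15:
    v,u=np.nonzero(l==i);z=.082 if st[i,4]>100 and st[i,1]<130 else .11
    P=np.array([onz(s,q,z)[:2]-c for q in zip(u,v)]);k=np.argsort(np.hypot(*P.T))
    print(st[i],"centroid ang",A(P.mean(0)),"innermost",A(P[k[:6]].mean(0)))
o=((R>110)&(G>.5*R)&(G<.85*R)&(B<.5*R)).astype(np.uint8);o[250:]=0
ys,xs=np.nonzero(o);print("brass",xs.min(),xs.max(),ys.min(),ys.max())
o_=telemetry.get_obs();print(o_["tool_pos"],o_["time"])
E
python3 ang.py
```

```text
[274 111  30  44 170] centroid ang 162.91 innermost 160.94
[262 158   9  11  49] centroid ang 163.64 innermost 163.63
[235 171  25  29 452] centroid ang 163.21 innermost 163.08
brass 287 314 20 49
[ 0.4049916  -0.39253096  0.42114759] 14.7
```

Run:
```python
from h import *
s=snap("wrist");print("bush",onz(s,(300.5,34),.082))
print(plan(.552,.133,.42,20))
a=snap("scene")
im=a["image"].astype(int);R,G,B=im[...,0],im[...,1],im[...,2]
m=((R>110)&(G<.45*R)&(B<.45*R)).astype(np.uint8);n,l,st,ce=cv2.connectedComponentsWithStats(m)
for i in range(1,n):
  if st[i,4]>25: print(st[i],onz(a,ce[i],.125).round(3))
```

```text
bush [ 0.53115997 -0.3280179   0.082     ]
[ 6.359e+00 -8.870e+00  2.000e-02  3.000e-03]
[455 185   9   7  40] [ 0.39  -0.315  0.125]
[216 265  18  15 134] [0.623 0.154 0.125]
[213 358  16  10 121] [0.506 0.267 0.125]
```

>>> {"method": "apply_moves", "body": {"moves": [[[0.7,-0.98,0,0,0],[1.4,-1.96,0,0,0],[2.1,-2.95,0,0,0],[2.8,-3.95,0,0,0],[3.5,-4.9,0,0,0],[4.25,-5.9,0,0,0],[5.0,-6.95,0,0,0],[5.7,-7.95,0,0,0],[6.36,-8.87,0,0,0],[6.36,-8.87,0,0,0]]]}}

```text
time: 16.05
tool_pos: [0.5525, 0.1375, 0.42]
ee_rot: [-3.141, 0.001, 0.356]
wrist_force: [0.6, -0.9, 0.1]
width: 0.0941
finger_force: 0.0
```

Run:
```python
from h import *
s=snap("wrist","w5.png")
im=s["image"].astype(int);R,G,B=im[...,0],im[...,1],im[...,2]
m=((R>90)&(G<.45*R)&(B<.45*R)).astype(np.uint8);n,l,st,ce=cv2.connectedComponentsWithStats(m)
for i in range(1,n):
  if st[i,4]>50: print(st[i],ce[i].round(1),[onz(s,ce[i],z)[:2].round(4) for z in(.118,.138)])
print(telemetry.get_obs()["tool_pos"],-np.array(s["R"]).T@s["t"])
```

```text
[303  96  42  46 994] [323.3 118.2] [array([0.6165, 0.159 ]), array([0.6164, 0.1591])]
[202 132  31  31 611] [217.2 146.9] [array([0.5638, 0.2341]), array([0.5674, 0.2288])]
[474 224  10  10  58] [477.8 228.8] [array([ 0.5754, -0.0027]), array([0.5782, 0.0088])]
[0.55221834 0.13550215 0.42022136] [0.61483256 0.15994734 0.40000704]
```

View pics/w5.png

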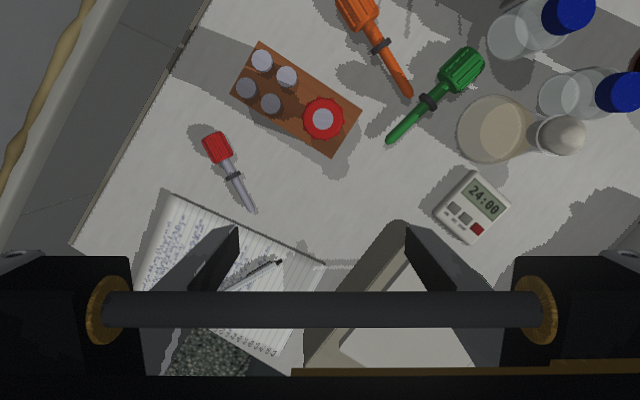

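The wrist view shows the larger red knob with its grey cap, in the wooden block, at (323,118). The smaller red one is at (217,147), green at (465,70), orange at (360,15), the bottles at about (570,15) and (620,90), and the flask at about (490,130). Next I check how tall the green neighbour is.

Run:
```python
from h import *
t=snap("top");w=snap("wrist")
def tri(a,ua,b,ub):
    o,d=ray(a,ua);p,e=ray(b,ub);k=np.linalg.lstsq(np.c_[d,-e],p-o,rcond=None)[0];return (o+d*k[0]).round(3),(p+e*k[1]).round(3)
def cen(s,f,y=250):
    im=s["image"].astype(int);m=f(im[...,0],im[...,1],im[...,2]).astype(np.uint8);m[y:]=0
    n,l,st,ce=cv2.connectedComponentsWithStats(m);i=1+np.argmax(st[1:,4]);return ce[i]
g=lambda R,G,B:(G>50)&(R<.5*G)&(B<.75*G)
for s in(t,w):print(cen(s,g))
print("green",tri(t,cen(t,g),w,cen(w,g)))
print("red small",tri(t,(221.3,225.3),w,(217,147)))
print("knob",tri(t,(218.4,189.2),w,(323.3,118.2)))
print("flask plug",tri(t,(297,167),w,(563,135)))
print("tcp target",plan(.6164,.159,.299,20))
for X in([.63,.06,.1],[.63,.06,0]):print(proj(w,[X]))
```

```text
[273.99473684 161.36842105]
[459.59552656  65.62907735]
green (array([0.709, 0.038, 0.027]), array([0.717, 0.039, 0.029]))
red small (array([0.54 , 0.174, 0.016]), array([0.549, 0.252, 0.035]))
knob (array([0.615, 0.156, 0.138]), array([0.616, 0.155, 0.138]))
flask plug (array([ 0.671, -0.029,  0.132]), array([ 0.67 , -0.029,  0.132]))
tcp target [ 1.390e+00 -4.300e-02  2.436e+00  1.000e-03]
[[428.73752076 141.45596837]]
[[402.19755    136.09196253]]
```

>>> {"method": "apply_moves", "body": {"moves": [[[0.7,-0.02,0,0,0],[1.38,-0.03,0.2,0,0],[1.38,-0.03,1.0,0,0],[1.38,-0.03,1.7,0,0],[1.38,-0.03,2.2,0,0],[1.38,-0.03,2.42,0,0],[1.38,-0.03,2.42,0,0]]]}}

```text
time: 17.08
tool_pos: [0.6159, 0.1574, 0.2999]
ee_rot: [3.142, 0.001, 0.348]
wrist_force: [-0.8, 0.1, 1.1]
width: 0.0941
finger_force: 0.0
```

>>> {"method": "apply_moves", "body": {"moves": [[[0,0,0,0,0.5],[0,0,0,0,1],[0,0,0,0,1],[0,0,0,0,1],[0,0,0,0,1],[0,0,0,0,1],[0,0,0,0,1]]]}}

```text
time: 17.95
tool_pos: [0.6157, 0.1587, 0.3002]
ee_rot: [-3.141, 0.0, 0.35]
wrist_force: [-0.8, 0.6, 0.9]
width: 0.0316
finger_force: 29.9
```

>>> {"method": "apply_moves", "body": {"moves": [[[0,0,-0.1,0,1],[0,0,-0.35,0,1],[0,0,-0.7,0,1],[0,0,-1.1,0,1],[0,0,-1.5,0,1],[0,0,-2.0,0,1],[0,0,-2.5,0,1],[0,0,-3.0,0,1],[0,0,-3.2,0,1],[0,0,-3.2,0,1]]]}}

```text
time: 19.2
tool_pos: [0.6156, 0.1584, 0.4616]
ee_rot: [3.141, -0.002, 0.349]
wrist_force: [-1.1, -0.3, -1.7]
width: 0.032
finger_force: 29.9
```

Run:
```python
from h import *
o=telemetry.get_obs();print(o["tool_pos"],o["width"],o["wrist_force"],plan(.5305,-.330,.46,20))
w=snap("wrist");im=w["image"].astype(int);R,G,B=im[...,0],im[...,1],im[...,2]
m=((R>90)&(G<.45*R)&(B<.45*R)).astype(np.uint8);n,l,st,ce=cv2.connectedComponentsWithStats(m)
print([(st[i],onz(w,ce[i],o["tool_pos"][2]-.18).round(4)) for i in range(1,n) if st[i,4]>30])
```

```text
[0.61563788 0.15841917 0.46164727] 0.03202056422285155 [-1.05920658 -0.27929439 -1.73903122] [-4.943e+00  8.596e+00  3.300e-02  1.000e-03]
[(array([215, 184,  27,  28, 468], dtype=int32), array([0.6282, 0.2106, 0.2816])), (array([ 293,  235,   62,   39, 1131], dtype=int32), array([0.6186, 0.1558, 0.2816])), (array([290, 269,  59,  23, 582], dtype=int32), array([0.5995, 0.1552, 0.2816]))]
```

Run:
```python
from h import *
w=snap("wrist");o=telemetry.get_obs();p=np.array(o["tool_pos"]);y=o["ee_rot"][2]
ax=np.array([np.cos(y),np.sin(y),0]);ay=np.array([np.sin(y),-np.cos(y),0]);k=np.array([0,0,-.1822])
for off in(-.004,0,.004):
    print(off,proj(w,[p+k+ax*(off+.016)+[0,0,-.02],p+k+ax*(off+.006)+[0,0,-.056],p+k+ax*off+[0,0,-.110]]).round(1).tolist())
im=w["image"]
for r in range(150,250,6): print(r,[tuple(int(x) for x in im[r,c]) for c in (306,312,316,320,324,328,334)])
```

```text
-0.004 [[319.8, 218.0], [320.0, 217.1], [320.2, 205.9]]
0 [[319.8, 211.3], [320.0, 211.4], [320.2, 201.3]]
0.004 [[319.8, 204.4], [320.0, 205.7], [320.2, 196.6]]
150 [(136, 89, 59), (132, 88, 57), (131, 84, 56), (79, 56, 42), (74, 53, 40), (74, 50, 40), (191, 191, 187)]
156 [(133, 85, 56), (132, 86, 55), (136, 88, 59), (133, 86, 57), (131, 86, 56), (111, 74, 50), (75, 53, 40)]
162 [(134, 87, 56), (138, 88, 57), (133, 86, 56), (132, 86, 55), (134, 85, 56), (133, 86, 55), (130, 85, 57)]
168 [(137, 88, 58), (135, 87, 57), (135, 87, 56), (137, 88, 56), (135, 88, 57), (130, 84, 54), (134, 87, 57)]
174 [(139, 92, 59), (136, 87, 57), (139, 89, 58), (93, 61, 43), (109, 71, 47), (135, 87, 57), (132, 85, 55)]
180 [(135, 87, 57), (141, 91, 57), (61, 44, 34), (63, 46, 35), (65, 45, 35), (131, 85, 56), (132, 87, 57)]
186 [(126, 81, 53), (131, 84, 54), (113, 75, 51), (87, 58, 42), (103, 68, 47), (135, 88, 57), (135, 86, 55)]
192 [(127, 81, 54), (124, 80, 54), (124, 80, 52), (128, 83, 55), (134, 87, 57), (135, 87, 56), (137, 89, 58)]
198 [(125, 80, 53), (125, 80, 54), (80, 70, 69), (71, 69, 72), (7
[... 194 characters left out ...]
, 64, 68), (63, 61, 65), (67, 62, 67), (65, 63, 66), (155, 154, 150)]
216 [(55, 38, 39), (78, 31, 27), (79, 30, 28), (77, 31, 28), (80, 32, 29), (77, 30, 28), (78, 29, 27)]
222 [(81, 32, 29), (74, 28, 27), (79, 29, 27), (76, 31, 29), (80, 31, 30), (78, 30, 28), (78, 28, 26)]
228 [(79, 30, 27), (76, 28, 28), (78, 28, 28), (75, 29, 27), (79, 28, 27), (80, 30, 29), (80, 29, 29)]
234 [(79, 28, 27), (86, 27, 26), (81, 28, 27), (74, 27, 26), (81, 28, 28), (79, 27, 26), (93, 30, 30)]
240 [(113, 32, 31), (119, 35, 32), (118, 34, 33), (117, 33, 30), (114, 30, 28), (113, 31, 28), (114, 31, 29)]
246 [(96, 28, 26), (115, 31, 29), (112, 27, 26), (113, 29, 27), (113, 30, 29), (112, 29, 27), (115, 31, 30)]
```

>>> {"method": "apply_moves", "body": {"moves": [[[-0.55,0.95,0,0,1],[-1.1,1.9,0,0,1],[-1.65,2.87,0,0,1],[-2.2,3.82,0,0,1],[-2.75,4.78,0,0,1],[-3.3,5.73,0,0,1],[-3.85,6.7,0,0,1],[-4.4,7.65,0,0,1],[-4.94,8.6,0,0,1],[-4.94,8.6,0,0,1]]]}}

```text
time: 20.55
tool_pos: [0.5297, -0.3339, 0.4572]
ee_rot: [-3.139, 0.003, 0.343]
wrist_force: [0.7, 0.7, -2.1]
width: 0.0314
finger_force: 29.9
```

>>> {"method": "apply_moves", "body": {"moves": [[[0,0,0,0,1],[0,0,0.3,0,1],[0,0,0.6,0,1],[0,0,0.8,0,1],[0,0,0.8,0,1],[0,0,0.8,0,1]]]}}

```text
time: 21.3
tool_pos: [0.531, -0.3299, 0.4206]
ee_rot: [3.141, -0.0, 0.35]
wrist_force: [0.5, -0.3, -1.6]
width: 0.0316
finger_force: 29.9
```

```bash
cat > chk.py <<'E'
from h import *
w=snap("wrist");o=telemetry.get_obs();p=np.array(o["tool_pos"]);y=o["ee_rot"][2]
print(p,o["ee_rot"],o["width"],o["wrist_force"],o["time"])
im=w["image"].astype(int);R,G,B=im[...,0],im[...,1],im[...,2]
m=((R>70)&(G>.55*R)&(G<.85*R)&(B<.5*R)).astype(np.uint8);m[250:]=0
v,u=np.nonzero(m);print("brass",m.sum(),u.min(),u.max(),v.min(),v.max())
for r in range(v.min(),v.max()+1,2):
    print(r,"".join("B" if m[r,c] else ("#" if im[r,c].sum()<150 else ("r" if R[r,c]>2*G[r,c] else ".")) for c in range(u.min()-6,u.max()+7)))
print("u0",u.min()-6,"foot px",proj(w,[p+[0,0,-.292]]).round(1),"axis at .082",proj(w,[[p[0],p[1],.082]]).round(1),"foot z",p[2]-.292)
for X in([.5305,-.3305],[.531,-.328]):print(proj(w,[X+[.082]]).round(1))
E
python3 chk.py
```

```text
[ 0.53097767 -0.32998198  0.42094508] [ 3.14040669e+00 -7.58322578e-04  3.49509006e-01] 0.031409424575739656 [ 0.56676977  0.05000062 -0.48597405] 21.35
brass 344 306 331 176 201
176 .....#..............BBB...............
178 .....##....#.BBBBBBBBBBBBBB...........
180 .......#..BBBBBBBBBBBBBBBBBBB.........
182 ........BBBBBBBBBBBBBBBBBBBBBB........
184 .......BBBBBBBB########BBBBBBBB.......
186 ......BBBBBB.############BBBBBB.......
188 ......BBBBBB...#########..BBBBB.......
190 ......BBBBBB#............BBBBBBB......
192 ......BBBBBBB..........BBBBBBBB#######
194 .......BBBBBBBBBBBB.BBBBBBBBBBB#######
196 ........BBBBBBBBB.......BBBBBB########
198 ..........BBBBBB..........BB...#######
200 ............BB.................#######
u0 300 foot px [[320.2 202. ]] axis at .082 [[320.3 190.5]] foot z 0.12894508496167556
[[320.6 191.1]]
[[318.4 189.8]]
```

>>> {"method": "apply_moves", "body": {"moves": [[[0.03,-0.03,0,0,1],[0.03,-0.03,0.2,0,1],[0.03,-0.03,0.4,0,1],[0.03,-0.03,0.65,0,1],[0.03,-0.03,0.65,0,1],[0.03,-0.03,0.65,0,1]]]}}

```text
time: 22.1
tool_pos: [0.5318, -0.3281, 0.3876]
ee_rot: [3.142, 0.0, 0.349]
wrist_force: [-0.7, -0.1, -1.4]
width: 0.0317
finger_force: 29.9
```

```bash
python3 chk.py
```

```text
[ 0.53186506 -0.32816938  0.38807341] [ 3.14092350e+00 -3.75653606e-04  3.49376461e-01] 0.031193631797888022 [-0.45183645  0.1129123  -0.23283512] 22.15
brass 349 306 333 182 208
182 ....#................B..................
184 .....#...............B..BBB.............
186 ......#.....#BBBBBBBBBBBBBBBBB..........
188 ..........BBBBBBBBBBBBBBBBBBBBB.........
190 ........BBBBBBBBBBBBBBBBBBBBBBBB........
192 .......BBBBBBBBB########.BBBBBBBB.......
194 ......BBBBBBBB############BBBBBBBB......
196 ......BBBBBBB...###....###..BBBBBB......
198 ......BBBBBBB...............BBBBBB......
200 ......BBBBBBB#..............BBBBBB.#..##
202 .......BBBBBB...............BBBBBB######
204 ........BBBBB...............BBBBB#######
206 ........BBBBB.......#####....BBB.#######
208 ..........BBB#####........###..#.#######
u0 300 foot px [[320.4 201.8]] axis at .082 [[320.4 198. ]] foot z 0.09607341422693305
[[322.4 200.3]]
[[319.9 198.8]]
```

>>> {"method": "apply_moves", "body": {"moves": [[[0,0,0.1,0,1],[0,0,0.2,0,1],[0,0,0.3,0,1],[0,0,0.4,0,1],[0,0,0.5,0,1],[0,0,0.5,0,1]]]}}

```text
time: 22.9
tool_pos: [0.5317, -0.3281, 0.3619]
ee_rot: [-3.141, 0.001, 0.349]
wrist_force: [-0.9, 0.8, -1.9]
width: 0.0317
finger_force: 29.9
```

>>> {"method": "apply_moves", "body": {"moves": [[[0,0,0.07,0,1],[0,0,0.14,0,1],[0,0,0.21,0,1],[0,0,0.28,0,1],[0,0,0.35,0,1],[0,0,0.35,0,1]]]}}

```text
time: 23.65
tool_pos: [0.5318, -0.3281, 0.3445]
ee_rot: [-3.141, 0.0, 0.349]
wrist_force: [-1.2, 0.3, -2.0]
width: 0.0316
finger_force: 29.9
```

>>> {"method": "apply_moves", "body": {"moves": [[[0,0,0.1,0,1],[0,0,0.2,0,1],[0,0,0.3,0,1],[0,0,0.4,0,1],[0,0,0.5,0,1],[0,0,0.5,0,1]]]}}

```text
time: 24.4
tool_pos: [0.5318, -0.328, 0.3191]
ee_rot: [-3.141, 0.001, 0.349]
wrist_force: [-2.2, 0.4, -2.4]
width: 0.0315
finger_force: 29.9
```

>>> {"method": "apply_moves", "body": {"moves": [[[0,0,0.04,0,1],[0,0,0.08,0,1],[0,0,0.11,0,1],[0,0,0.14,0,1],[0,0,0.14,0,1]]]}}

```text
time: 25.02
tool_pos: [0.5318, -0.3283, 0.3141]
ee_rot: [3.14, -0.001, 0.349]
wrist_force: [-4.8, 2.1, 3.9]
width: 0.0317
finger_force: 30.0
```

>>> {"method": "apply_moves", "body": {"moves": [[[0,0,0.03,0,1],[0,0,0.05,0,1],[0,0,0.05,0,1]]]}}

```text
time: 25.4
tool_pos: [0.5318, -0.3281, 0.3141]
ee_rot: [3.139, -0.002, 0.349]
wrist_force: [-6.5, 2.6, 10.9]
width: 0.0317
finger_force: 30.0
```

>>> {"method": "apply_moves", "body": {"moves": [[[0,0,-0.07,0,1],[0,0,-0.07,0,0.4],[0,0,-0.07,0,0.4],[0,0,-0.07,0,0.4],[0,0,-0.07,0,0.4],[0,0,-0.5,0,0.4],[0,0,-1.2,0,0.4],[0,0,-2.1,0,0.4],[0,0,-2.8,0,0.4],[0,0,-2.8,0,0.4]]]}}

```text
time: 26.65
tool_pos: [0.5318, -0.3281, 0.455]
ee_rot: [3.134, -0.005, 0.349]
wrist_force: [-0.9, -0.4, -0.7]
width: 0.0564
finger_force: 0.0
```

Run:
```python
from h import *
t=snap("top");w=snap("wrist");a=snap("scene")
def red(s,thr=90):
    im=s["image"].astype(int);R,G,B=im[...,0],im[...,1],im[...,2]
    m=((R>thr)&(G<.45*R)&(B<.45*R)).astype(np.uint8);n,l,st,ce=cv2.connectedComponentsWithStats(m)
    return [(st[i].tolist(),ce[i].round(1).tolist()) for i in range(1,n) if st[i,4]>25]
for s in(t,w,a):print(red(s))
for z in(.132,.152): print("expected knob px",z,[proj(s,[[.5318,-.328,z]]).round(1).tolist() for s in(t,w,a)])
o=telemetry.get_obs();print(o["tool_pos"],o["width"],o["time"])
```

```text
[([251, 84, 11, 14, 104], [256.2, 90.5]), ([220, 146, 19, 16, 113], [227.7, 153.3]), ([183, 219, 9, 11, 52], [186.7, 224.0])]
[([108, 69, 14, 14, 101], [114.4, 75.8]), ([301, 179, 39, 39, 774], [320.9, 198.0]), ([295, 243, 26, 34, 112], [307.6, 259.4])]
[([403, 143, 14, 9, 61], [409.8, 148.0]), ([173, 175, 8, 10, 50], [177.0, 178.8]), ([455, 185, 9, 8, 41], [459.1, 188.3]), ([213, 360, 15, 9, 124], [219.6, 363.9])]
expected knob px 0.132 [[[423.2, 225.9]], [[319.3, 195.1]], [[407.9, 153.3]]]
expected knob px 0.152 [[[425.2, 225.2]], [[319.2, 200.1]], [[409.4, 146.9]]]
[ 0.53181475 -0.32811007  0.44859027] 0.056335950807646605 26.8
```

>>> {"method": "apply_moves", "body": {"moves": [[[-0.9,0.3,0,0,0.2],[-1.8,0.6,0,0,0.2],[-2.4,0.8,0,0,0.2],[-2.8,0.32,0.6,0,0.2],[-2.8,0.32,0.6,0,0.2],[-2.8,0.32,0.6,0,0.2]]]}}

```text
time: 27.55
tool_pos: [0.4063, -0.3913, 0.4206]
ee_rot: [3.141, -0.0, 0.35]
wrist_force: [0.0, 0.6, 0.6]
width: 0.0752
finger_force: 0.0
```

```bash
python3 ang.py
```

```text
[ 275    0   48   47 1072] centroid ang 39.98 innermost 43.29
[286  33   7  13  21] centroid ang 58.57 innermost 59.85
[273 113  31  43 166] centroid ang 161.83 innermost 159.76
[261 159   9  12  50] centroid ang 162.66 innermost 162.43
[236 174  25  29 453] centroid ang 163.27 innermost 163.37
brass 295 315 42 50
[ 0.40668193 -0.39142753  0.42181418] 27.6
```

The mark is within about 1° of the pointer, the pin is fully home and upright, and the gripper is clear.

```bash
python3 -c "
from bench import ticket
print(ticket.close_job())"
```

```text
the job is handed in; nothing more can be done
None
```

The flywheel is turned to within about 1° of the pointer, and the locking pin is fully home through the bush and frame, upright and released; I handed the job in at about 28 s, and did not re-measure the flask and two bottles afterwards.

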